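Gauge a jig's blind socket and fit the matching support post

TASK

Use the orange-handled depth rod to feel how deep the blind socket in the blue drilling jig is, lowering it gently until it rests on the bottom, and then stand the rod back in its grey stand. Fit the one post from the wooden rack that, fully home in the socket, stands level with the jig's fixed black-capped post, so that stock will lie level across the two. Try no other post in the socket, do not press hard with rod or post, leave the other two posts in the rack and let everything else on the bench be.

Things in the scene. Friction and masses are not known exactly. Their poses are not given: they have to be found in the camera images.
- jig: blue block of a drilling jig, 70 (x) x 150 (y) mm, its top face 65 mm above the bench, on a dark steel base 90 x 170 x 10 mm, bolted down. Origin at the centre of the base's underside, x across, y lengthwise, z up. A fixed steel post with a black cap (20 mm across) stands on it at y = +42 mm, its top 45 mm above the block's top face (110 mm above the bench). The open socket is at y = -42 mm. It may stand on either side of the bench, turned up to 0.35 rad.
- socket (a point): centre of the mouth of the round blind socket in the jig's top face, 17.2 mm across, plain vertical walls, no lead-in. Its flat floor is the hard-rubber-faced top of a packing slug down inside it, one of three (pack_a, pack_b, pack_c), which puts the floor about 28, 38 or 48 mm (give or take 1 mm) below the face; which one is in there is not known. Axes as the jig.
- level (a point): centre of the top of the jig's fixed black-capped post; 84 mm from the socket along the jig's y.
- rod_grip (a point): centre of the orange handle (20 mm across, 50 mm long) of the loose steel depth rod, which stands upright in its stand; z runs up the rod. Below the handle is a stem 10 mm across and 85 mm long, with a tapered tip (3 mm) 7 mm across at its flat end. The end of the tip is 110 mm below this point. About 0.1 kg.
- rod_tip (a point): end of the depth rod's stem, 110 mm below the handle's centre.
- stand: grey stand for the rod, 50 x 50 mm and 48 mm high, fixed. Origin at the centre of its underside. In its top is a central square hole 12 x 12 mm and 40 mm deep; the rod's tip rests on the hole's floor, 8 mm above the bench.
- rack: light wooden rack 50 (x) x 165 (y) x 28 mm, fixed, with three square holes 17.5 x 17.5 mm, 20 mm deep in a row at y = -60, 0 and +60 mm, in which the three posts stand in any order, their feet 8 mm above the bench. Origin at the centre of its underside. Fingers should close across the row (along the rack's x). It may stand on either side of the bench, turned up to 0.35 rad.
- post_red_mid (a point): loose support post with a red cap, 73 mm long over all, the one for a 28 mm deep socket; z runs up it. This point is half-way up its length. Steel shank 16 mm across with a 6 mm long taper at the foot (9 mm across at the end); the top 30 mm is the cap, 20 mm across. About 0.1 kg. Seated, 45 mm stands out of the jig, so grip it by its cap.
- post_yellow_mid (a point): the same with a yellow cap, 83 mm long, for a 38 mm deep socket; the point is half-way up its length.
- post_white_mid (a point): the same with a white cap, 93 mm long, for a 48 mm deep socket; the point is half-way up its length.
- tin_mid (a point): closed tin with a yellow label, 72 mm across, 60 mm high, a bystander; the point is half-way up.
- jar_mid (a point): closed amber jar with a red cap, 60 mm across, 90 mm high, a bystander; the point is half-way up.
- spanner: spanner lying on the bench, a bystander; origin at about its middle.

How it is judged:
By the outcome, as a careful person would: the job done as asked, in the order asked, and still so for the second after the job is handed in, with the robot touching nothing.
It also fails if it takes over 72 s, if anything falls off the work surface, if the arm or the gripper's body presses on something with over 40 N, if the wrist force passes 120 N, or if a joint passes its speed limit or range.

ROBOT

A 6-joint arm with a two-finger parallel gripper is mounted at the origin on the work surface. World frame = base frame: x ahead of the robot, y to its left, z up, the work surface at z = 0. Lengths are in m, angles in rad, forces in N, time in s.
With the tool pointing down it reaches from about 0.425 to 1.125 m from the base axis. Payload 14.9 kg.
Tool frame: the origin (TCP) lies at the very end of the fingers, on their centre line; the grasp point (between the pads) lies 19 mm behind it; z points along the fingers, y is the line along which they close (so a half turn about z gives the same grasp; the last joint's range is limited). The gripper opens to 91 mm and grips with 3 to 60 N. Pads are 32 mm wide; open, the fingers measure 118 mm over their backs; the gripper's body (76 mm by 178 mm) begins 60 mm behind the grasp point.
Start: joints at [1.122, 0.379, 1.734, -0, 1.028, -0.033], TCP at [0.283, 0.64, 0.214] pointing down, gripper open.
Joint ranges: [-2.77, 2.77], [-0.74, 2.19], [0, 2.66], [-1.06, 4.2], [0.31, 2.87], [-3.08, 3.08]. Speed limits (rad/s): [1.89, 1.89, 2.39, 3.14, 3.14, 3.14].

INTERFACE

Orientations are given as a 3x3 rotation matrix whose columns are the frame's x, y, z axes.
In Python, from bench import env, imaging gives the robot as it stands.
- The arm moves only by the shell command python3 -m crank 'ROWS'. ROWS is JSON, one flat list of numbers, 7 for each row, row after row: the finger opening in mm, from 0 to 91.2, then the shift along the world's x, y, z in mm, then the turn, a rotation vector about the world's x, y, z in degrees. A call has 1 to 10 rows; each row is the pose to reach, as a shift and turn from the pose commanded when the call began; what a row does not reach only later rows make up. A row lasts 1/12 s, in which the tool goes at most 41.7 mm and 7.16 degrees, less where a joint would pass 70% of its speed; a pose out of reach is approached as far as the arm can. A call with a gripper value outside its range is refused whole. The fingers move at their own pace and stop on an object; the grip force is fixed at half the most. Time passes only in rows, so rows that repeat a pose let the fingers close. It gives the time, the measured TCP pose, the force, the opening and the grip force at its end, in the units of the state.
- env.state(): the state, without advancing time (a new reading comes with each control period).
- imaging.grab_frame(name): name is "side" or "top"; returns a dict with "img" (420x560x3 uint8, red, green, blue), "range_z" (420x560 float32, m along the optical axis (not along the pixel's ray), 0 where there is no reading), "fx", "fy", "cx", "cy" (pixels), "R" (3x3) and "t" (3): a world point X has camera coordinates R X + t. Camera axes: x right, y down, z forward; pixel columns grow to the right and rows downward; lengths in m; the calibration is good to about 2 mm. A picture is of the moment at which its call begins.
- env.hand_in(): hands the job in; it is judged then, once.
The state is a dict: "time_s": time; "joint_pos": joint angles; "dq": joint speeds; "joint_efforts": joint torques, N m; "ee_pos": TCP position; "tcp_rot": TCP orientation; "ft_force": force on the tool from outside, world axes, zero at the start; "ft_torque": the same for the moment, N m; "gripper_width": finger opening in m; "grip_force": force on a finger pad.
Only numpy, scipy, OpenCV 4.12 (cv2) and the standard library are available. Lean on these libraries where they do the work, as an engineer would, in place of code of your own. Each camera call takes 0.05 s, during which the arm holds its last target. There are 200 camera calls.

## Working session

There is one attempt and no reset: what is moved stays moved. The work goes in short steps, Python scripts to look and compute and a shell command to move; the robot and the scene stay as the last step left them, time stands still between calls to the robot, and variables do not carry over. Pictures are saved under pics/ and viewed, at most 10 in all, crops included, and the job is handed in when it is done.

```bash
mkdir -p pics; ls
python3 - <<'E'
from bench import env, imaging
import cv2, numpy as np
for n in ("top","side"):
    f=imaging.grab_frame(n); cv2.imwrite(f"pics/{n}0.png",cv2.cvtColor(f["img"],cv2.COLOR_RGB2BGR))
    np.savez(f"/tmp/{n}0.npz",**f)
    print(n,f["fx"],f["fy"],f["cx"],f["cy"],f["R"].round(3).tolist(),f["t"])
s=env.state();print(s["time_s"],s["ee_pos"],s["tcp_rot"],s["ft_force"],s["gripper_width"])
E
```

```text
pics
top 415.6404984894012 415.6404984894012 279.0226110175345 214.45090636266485 [[0.012, -0.999, -0.036], [-0.993, -0.008, -0.115], [0.114, 0.037, -0.993]] [0.01580694 0.55126044 1.06335812]
side 539.2079819515346 539.2079819515346 290.4238123711343 206.96169411922182 [[0.996, -0.087, -0.013], [-0.076, -0.774, -0.629], [0.045, 0.628, -0.777]] [-0.55484222  0.10463568  1.30759224]
0.1 [0.28257263 0.64005586 0.21335253] [[-9.14808639e-01  4.03887333e-01 -4.19224063e-04]
 [ 4.03887548e-01  9.14808239e-01 -8.57099735e-04]
 [ 3.73379011e-05 -9.53401621e-04 -9.99999545e-01]] [-0.00908822 -0.07766054  0.03812936] 0.09130538416509647
```

View pics/top0.png

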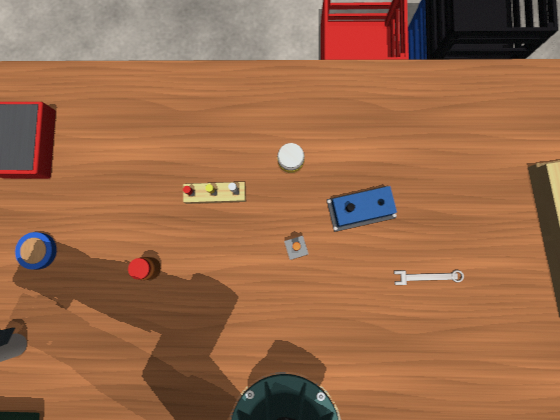

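View pics/side0.png

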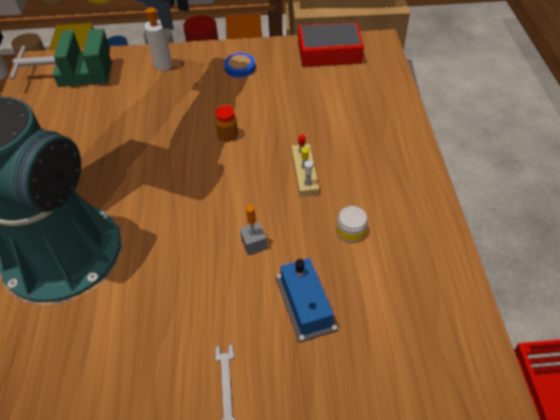

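The top view shows the rack at about (213,192) with caps red (187,189), yellow (209,188) and white (233,187). The rod is at (296,245), and the jig has its cap at (350,207) and socket at (381,202). The side view shows the rod at (250,215), cap (300,266) and socket (312,306).

```bash
cat > h.py <<'E'
import numpy as np, cv2
def ray(f,u,v):
    d=np.array([(u-f["cx"])/f["fx"],(v-f["cy"])/f["fy"],1.0]); R=f["R"]
    return -R.T@f["t"], R.T@d
def on(f,u,v,z):
    o,d=ray(f,u,v); return o+d*(z-o[2])/d[2]
def tri(f,p,g,q):
    o1,d1=ray(f,*p);o2,d2=ray(g,*q)
    d1=d1/np.linalg.norm(d1);d2=d2/np.linalg.norm(d2)
    s=np.linalg.lstsq(np.stack([d1,-d2],1),o2-o1,rcond=None)[0]
    a,b=o1+s[0]*d1,o2+s[1]*d2
    return (a+b)/2,np.linalg.norm(a-b)
def cloud(f):
    z=f["range_z"];v,u=np.mgrid[:z.shape[0],:z.shape[1]]
    c=np.stack([(u-f["cx"])/f["fx"]*z,(v-f["cy"])/f["fy"]*z,z],-1)
    return (c-f["t"])@f["R"]
def hsv(f): return cv2.cvtColor(f["img"],cv2.COLOR_RGB2HSV)
def blobs(f,lo,hi,box,amin=6):
    m=cv2.inRange(hsv(f),np.array(lo),np.array(hi)); k=np.zeros_like(m)
    x0,y0,x1,y1=box;k[y0:y1,x0:x1]=255;m&=k
    n,l,s,c=cv2.connectedComponentsWithStats(m)
    return [(c[i],s[i,4],l==i) for i in range(1,n) if s[i,4]>=amin]
E
python3 - <<'E'
from h import *
T=dict(np.load("/tmp/top0.npz"));S=dict(np.load("/tmp/side0.npz"))
J={}
for n,f,b in (("top",T,(315,170,410,240)),("side",S,(265,245,345,345))):
    C=cloud(f)
    print("==",n)
    for nm,lo,hi,box in [
      ("blue",(100,120,60),(125,255,255),b),
      ("dark",(0,0,0),(180,255,55),b),
      ("orange",(5,180,120),(16,255,255),(275,225,315,265) if n=="top" else (235,195,270,235)),
      ("red",(0,180,90),(4,255,255),(175,175,250,205) if n=="top" else (285,130,320,180)),
      ("yel",(24,180,120),(34,255,255),(175,175,250,205) if n=="top" else (285,130,320,180)),
      ("white",(0,0,150),(180,50,255),(175,175,250,205) if n=="top" else (285,130,320,195)),
      ("wood",(12,40,90),(35,150,255),(175,175,250,210) if n=="top" else (285,130,325,200)),
      ("grey",(90,15,60),(140,90,200),(275,225,315,265) if n=="top" else (235,215,275,260)),
      ]:
        for c,a,m in blobs(f,lo,hi,box,8):
            P=C[m];P=P[P[:,2]>-.1]
            r=cv2.minAreaRect(np.argwhere(m)[:,::-1].astype(np.float32))
            print(nm,c.round(1),a,"rect",np.round(r[0],1),np.round(r[1],1),round(r[2],1),"med",np.median(P,0).round(4),"zmax",P[:,2].max().round(3))
for n,f in (("top",T),("side",S)):
    x0,y0,x1,y1=(270,130,420,265) if n=="top" else (220,180,360,350)
    cv2.imwrite(f"pics/{n}c.png",cv2.cvtColor(cv2.resize(f["img"][y0:y1,x0:x1],None,fx=4 if n=="side" else 5,fy=4 if n=="side" else 5,interpolation=0),cv2.COLOR_RGB2BGR)[:600])
E
```

```text
== top
blue [364.1 205.9] 1593 rect [363.8 205.8] [28.6 59.4] 77.2 med [ 0.571  -0.1962  0.064 ] zmax 1.119
dark [334.6 213.7] 37 rect [334.3 213.2] [24.7  1.5] 76.0 med [ 0.556  -0.1253  0.0215] zmax 0.038
dark [380.5 202. ] 21 rect [380.7 202.1] [3.8 5.1] 71.6 med [ 0.5864 -0.2444  0.0284] zmax 0.052
dark [349.6 207.3] 52 rect [349.3 207.3] [6.4 8.5] 45.0 med [ 0.5619 -0.154   0.1083] zmax 0.113
red [186.8 189.4] 49 rect [187.2 189.8] [8.5 6.4] 45.0 med [0.6088 0.2562 0.0801] zmax 0.084
white [231.8 186. ] 48 rect [231.5 186. ] [6. 7.] 90.0 med [0.6139 0.1374 0.1007] zmax 0.103
wood [212.1 192.3] 2289 rect [212. 192.] [34. 74.] 90.0 med [0.6078 0.2034 0.0022] zmax 1.119
== side
blue [306.7 297.8] 2296 rect [306.6 295.6] [72.5 35.6] 69.8 med [ 0.574  -0.2224  0.0627] zmax 1.075
dark [299.3 266.1] 84 rect [299.5 266. ] [12.  7.] 90.0 med [ 0.5624 -0.1654  0.1037] zmax 1.075
orange [249.5 212. ] 103 rect [250. 213.] [20. 10.] 90.0 med [ 0.4606 -0.0273  0.111 ] zmax 0.143
red [301.3 139.7] 48 rect [301.5 140. ] [10.  5.] 90.0 med [0.6082 0.249  0.0733] zmax 0.082
yel [304.4 151.4] 56 rect [305.  152.5] [11.  6.] 90.0 med [0.6103 0.1901 0.0865] zmax 1.075
white [308.2 163.5] 40 rect [308.5 163.5] [5. 7.] 90.0 med [0.6143 0.1335 0.0991] zmax 0.104
wood [304.7 172. ] 862 rect [305.2 169.6] [53.1 21. ] 79.7 med [0.6057 0.163  0.0256] zmax 1.075
```

View pics/topc.png

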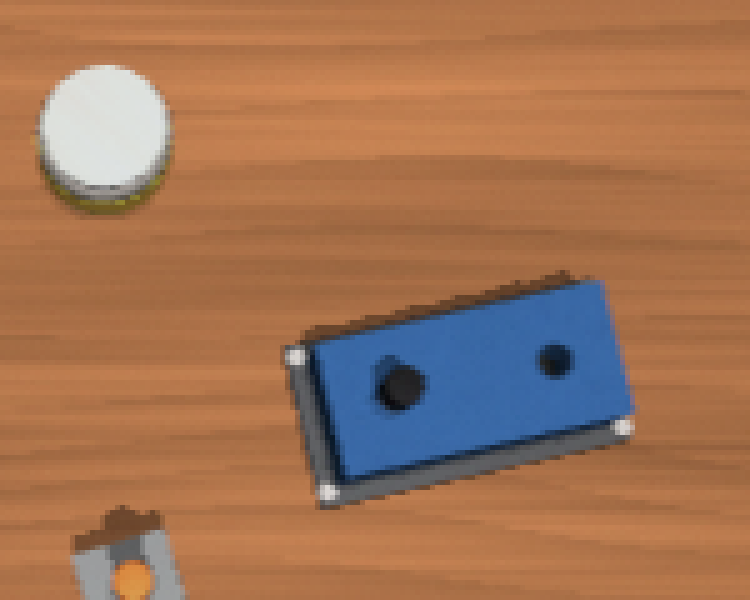

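View pics/sidec.png

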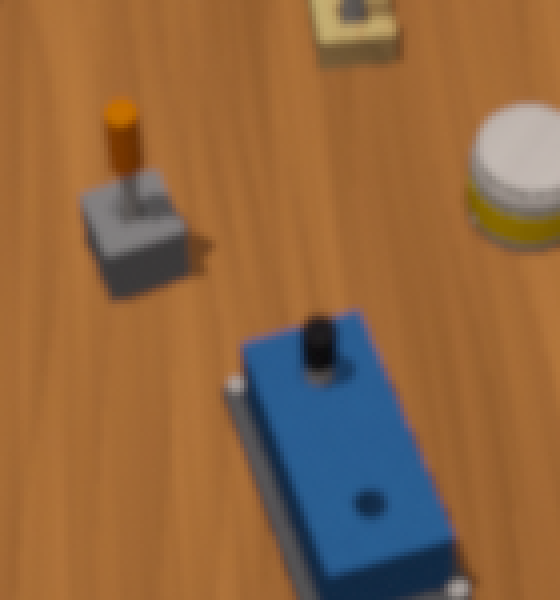

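Run:
```python
from h import *
T=dict(np.load("/tmp/top0.npz"));S=dict(np.load("/tmp/side0.npz"))
p=lambda *a:print(*[x.round(4) if hasattr(x,"round") else x for x in a])
ct,cs=cloud(T),cloud(S)
# jig face by depth: points at z .060-.070 near
for n,C in(("top",ct),("side",cs)):
    for nm,zl,zh,x0,x1,y0,y1 in [("face",.055,.075,.48,.66,-.32,-.08),("cap",.1,.12,.53,.6,-.2,-.12),("rack",.02,.036,.55,.66,.09,.31),("rodtop",.125,.16,.42,.5,-.07,.02),("stand",.04,.055,.42,.51,-.07,.02),("red",.073,.09,.58,.64,.23,.28),("yel",.08,.1,.58,.64,.17,.22),("white",.09,.11,.58,.64,.11,.16)]:
        m=(C[...,2]>zl)&(C[...,2]<zh)&(C[...,0]>x0)&(C[...,0]<x1)&(C[...,1]>y0)&(C[...,1]<y1)
        P=C[m]
        if len(P)<4: continue
        r=cv2.minAreaRect(P[:,:2].astype(np.float32)*1000)
        p(n,nm,len(P),P.mean(0),"rect",np.round(r[0],1),np.round(r[1],1),round(r[2],1))
p("sock top",on(T,380.5,202,.065),"side dark",on(S,312,306,.065))
```

```text
top face 1546 [ 0.5723 -0.1985  0.0641] rect [ 572.7 -198.1] [ 70.3 150.9] 13.2
top cap 55 [ 0.5629 -0.1566  0.1086] rect [ 562.9 -157. ] [19.1 17.7] 71.1
top rack 905 [0.609  0.1949 0.0274] rect [611.7 196.5] [ 51.4 165.1] 2.2
top rodtop 57 [ 0.4647 -0.0246  0.1422] rect [464.4 -24.5] [18.6 16.4] 0.4
top stand 320 [ 0.4642 -0.0246  0.0475] rect [464.9 -24.7] [49.9 49.7] 17.3
top red 50 [0.6087 0.2558 0.0799] rect [609.2 256. ] [18.4 18. ] 48.4
top yel 53 [0.6111 0.1962 0.0895] rect [611.6 196.2] [19.1 17.9] 45.6
top white 53 [0.6131 0.1365 0.1   ] rect [613.3 136.1] [17.7 17.8] 3.0
side face 1944 [ 0.574  -0.2069  0.0633] rect [ 573.3 -198.8] [ 71.3 155.9] 13.2
side cap 74 [ 0.5634 -0.16    0.1073] rect [ 563.8 -159.1] [18.2 20.8] 22.7
side rack 594 [0.6095 0.1818 0.0263] rect [612.5 195.8] [ 50.6 173. ] 2.2
side rodtop 88 [ 0.4658 -0.0291  0.1374] rect [465.8 -27.1] [18.4 19.9] 20.5
side stand 360 [ 0.4659 -0.0295  0.0465] rect [465.5 -25.6] [50.4 54.9] 18.0
side red 43 [0.6099 0.2542 0.0776] rect [609.6 254.3] [19. 20.] 13.6
side yel 49 [0.6119 0.1927 0.0874] rect [613.1 195.5] [22.7 17.3] 43.8
side white 52 [0.6141 0.133  0.0975] rect [615.2 134.1] [20.  17.5] 84.0
sock top [ 0.5813 -0.2374  0.065 ] side dark [ 0.582 -0.243  0.065]
```

The top-view depth rectangles match the stated sizes. From them:

- Jig centre is (572.7, -198.1) at yaw 13.2°, so the socket is at about (582.3, -239).
- The rod is at about (465, -25).
- The rack's yaw is 2.1°. Its posts are red (609, 256), yellow (611.5, 196) and white (613.5, 136).

Next I go to the rod.

```bash
python3 -m crank '[91,180,-360,10,0,0,-64, 91,180,-360,10,0,0,-64, 91,180,-360,10,0,0,-64, 91,180,-360,10,0,0,-64, 91,180,-360,10,0,0,-64, 91,180,-360,10,0,0,-64, 91,180,-360,10,0,0,-64, 91,180,-360,10,0,0,-64, 91,180,-360,10,0,0,-64, 91,180,-360,10,0,0,-64]'; python3 -m crank --help | head -5
```

```text
time_s: 0.93
ee_pos: [0.4635, 0.2775, 0.2239]
tcp_rot: [[-0.029, 1.0, -0.0], [1.0, 0.029, -0.0], [-0.0, -0.0, -1.0]]
ft_force: [0.7, 0.8, -0.3]
gripper_width: 0.0907
grip_force: 0.0invalid input: not JSON, or not a number
```

```bash
python3 -m crank '[91,2,-305,-20,0,0,0, 91,2,-305,-20,0,0,0, 91,2,-305,-20,0,0,0, 91,2,-305,-20,0,0,0, 91,2,-305,-20,0,0,0, 91,2,-305,-20,0,0,0, 91,2,-305,-20,0,0,0, 91,2,-305,-20,0,0,0, 91,2,-305,-20,0,0,0, 91,2,-305,-20,0,0,0]'; python3 -m crank '[91,0,0,-20,0,0,0, 91,0,0,-40,0,0,0, 91,0,0,-60,0,0,0, 91,0,0,-80,0,0,0, 91,0,0,-104,0,0,0, 91,0,0,-104,0,0,0,91,0,0,-104,0,0,0]'
```

```text
time_s: 1.77
ee_pos: [0.4645, -0.0252, 0.2038]
tcp_rot: [[-0.036, 0.999, -0.0], [0.999, 0.036, 0.0], [0.0, -0.0, -1.0]]
ft_force: [0.4, 0.3, 0.0]
gripper_width: 0.0911
grip_force: 0.0
time_s: 2.35
ee_pos: [0.4641, -0.0237, 0.0995]
tcp_rot: [[-0.039, 0.999, -0.002], [0.999, 0.039, 0.0], [0.0, -0.002, -1.0]]
ft_force: [0.1, 0.2, 0.1]
gripper_width: 0.0913
grip_force: 0.0
```

```bash
python3 -m crank '[15,0,0,0,0,0,0, 15,0,0,0,0,0,0, 15,0,0,0,0,0,0, 15,0,0,0,0,0,0, 15,0,0,0,0,0,0, 15,0,0,0,0,0,0, 15,0,0,0,0,0,0, 15,0,0,0,0,0,0, 15,0,0,0,0,0,0, 15,0,0,0,0,0,0]'
```

```text
time_s: 3.18
ee_pos: [0.4647, -0.0247, 0.0999]
tcp_rot: [[-0.038, 0.999, -0.0], [0.999, 0.038, 0.0], [0.0, -0.0, -1.0]]
ft_force: [-0.7, 0.5, -0.9]
gripper_width: 0.0272
grip_force: 0.0
```

```bash
python3 -m crank '[15,0,0,0,0,0,0, 15,0,0,0,0,0,0, 15,0,0,0,0,0,0, 15,0,0,0,0,0,0, 15,0,0,0,0,0,0]'; python3 -m crank '[15,0,0,8,0,0,0, 15,0,0,18,0,0,0, 15,0,0,30,0,0,0, 15,0,0,50,0,0,0, 15,0,0,70,0,0,0, 15,0,0,70,0,0,0, 15,0,0,70,0,0,0]'
python3 - <<'E'
from bench import env
import numpy as np
s=env.state();print(s["ee_pos"],s["ft_force"],s["ft_torque"])
E
```

```text
time_s: 3.6
ee_pos: [0.4647, -0.0246, 0.0999]
tcp_rot: [[-0.038, 0.999, -0.0], [0.999, 0.038, 0.0], [0.0, -0.0, -1.0]]
ft_force: [-0.1, 1.2, 1.3]
gripper_width: 0.0194
grip_force: 30.0
time_s: 4.18
ee_pos: [0.4654, -0.0247, 0.1713]
tcp_rot: [[-0.038, 0.999, 0.003], [0.999, 0.038, -0.0], [-0.0, 0.003, -1.0]]
ft_force: [-0.2, 1.1, -0.4]
gripper_width: 0.0197
grip_force: 30.0
[ 0.46544259 -0.02470667  0.17133131] [-0.17164716  1.06134016 -0.35397367] [-0.06859079  0.03245976 -0.05124788]
```

```bash
python3 -m crank '[15,0,0,30,0,0,0, 15,0,0,60,0,0,0, 15,40,-40,60,0,0,0, 15,80,-80,60,0,0,0, 15,100,-115,60,0,0,0, 15,117,-150,60,0,0,0, 15,117,-185,60,0,0,0, 15,117,-214,60,0,0,0, 15,117,-214,60,0,0,0, 15,117,-214,60,0,0,0]';  python3 -m crank '[15,0,0,-15,0,0,0, 15,0,0,-30,0,0,0, 15,0,0,-45,0,0,0, 15,0,0,-55,0,0,0, 15,0,0,-55,0,0,0, 15,0,0,-55,0,0,0]'
python3 - <<'E'
from h import *
from bench import env, imaging
s=env.state();print(s["ee_pos"],s["ft_force"])
for n,b in (("top",(290,140,430,245)),("side",(235,180,365,320))):
    f=imaging.grab_frame(n);np.savez(f"/tmp/{n}1.npz",**f)
    x0,y0,x1,y1=b
    cv2.imwrite(f"pics/{n}1.png",cv2.cvtColor(cv2.resize(f["img"][y0:y1,x0:x1],None,fx=4,fy=4,interpolation=0),cv2.COLOR_RGB2BGR))
E
```

```text
time_s: 5.02
ee_pos: [0.5811, -0.2404, 0.2285]
tcp_rot: [[-0.035, 0.999, -0.002], [0.999, 0.035, 0.001], [0.001, -0.002, -1.0]]
ft_force: [-0.5, -0.8, -1.2]
gripper_width: 0.0193
grip_force: 30.0
time_s: 5.52
ee_pos: [0.5814, -0.2377, 0.1746]
tcp_rot: [[-0.039, 0.999, -0.001], [0.999, 0.039, 0.001], [0.001, -0.001, -1.0]]
ft_force: [0.3, -0.2, -0.8]
gripper_width: 0.0196
grip_force: 30.0
[ 0.58144582 -0.23774073  0.17457248] [ 0.28341097 -0.22283348 -0.75830093]
```

View pics/side1.png

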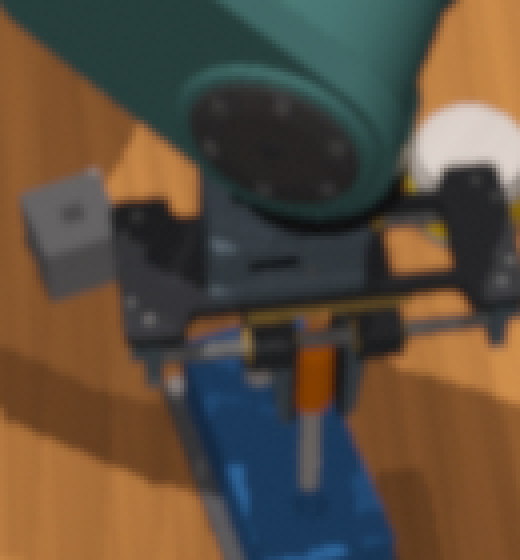

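The side view shows the stem end at pixel (312.5, 302.5), just above the socket at about (312.5, 305), with the orange handle held upright. Before lowering I check that against projections.

Run:
```python
from h import *
S=dict(np.load("/tmp/side1.npz"))
for P in ([.5815,-.238,.0827],[.5823,-.239,.065]):
    c=S["R"]@np.array(P)+S["t"]; print(c[0]/c[2]*S["fx"]+S["cx"],c[1]/c[2]*S["fy"]+S["cy"])
for u in (312,313): 
  for v in (302,303): print(on(S,u,v,.0827), on(S,u,v+3,.065))
```

```text
311.620793924432 299.72378095111196
311.9050369599099 304.28475348924377
[ 0.5816874  -0.24336417  0.0827    ] [ 0.58230974 -0.24069397  0.065     ]
[ 0.58142657 -0.2456782   0.0827    ] [ 0.58204632 -0.24303085  0.065     ]
[ 0.58374783 -0.24355907  0.0827    ] [ 0.58439871 -0.24089138  0.065     ]
[ 0.58348429 -0.24587278  0.0827    ] [ 0.58413258 -0.24322794  0.065     ]
```

Run:
```python
from h import *
S=dict(np.load("/tmp/side1.npz"));S0=dict(np.load("/tmp/side0.npz"))
for v in range(284,312): print(v, S["img"][v,309:317].sum(-1).tolist(), S0["img"][v,306:320].sum(-1).tolist())
Z=cloud(S); m=[Z[v,312].round(3).tolist() for v in range(284,306,2)];print(m)
```

```text
284 [187, 239, 273, 285, 283, 262, 225, 187] [281, 280, 282, 283, 282, 283, 281, 283, 279, 281, 283, 281, 281, 286]
285 [194, 243, 278, 289, 287, 265, 221, 185] [279, 282, 280, 282, 280, 282, 280, 280, 281, 280, 280, 279, 279, 280]
286 [203, 246, 278, 294, 288, 265, 219, 184] [281, 282, 281, 280, 280, 280, 280, 279, 279, 279, 279, 278, 277, 278]
287 [204, 247, 280, 293, 288, 264, 215, 182] [279, 279, 278, 279, 280, 280, 280, 278, 279, 280, 280, 276, 278, 277]
288 [205, 247, 279, 293, 288, 261, 216, 181] [282, 280, 280, 279, 279, 281, 280, 280, 279, 277, 280, 280, 277, 278]
289 [206, 249, 282, 295, 288, 261, 215, 182] [281, 283, 278, 278, 278, 281, 279, 277, 277, 279, 280, 280, 280, 279]
290 [213, 255, 284, 294, 286, 260, 214, 179] [281, 279, 280, 279, 280, 280, 276, 278, 280, 280, 280, 281, 280, 280]
291 [217, 259, 286, 295, 286, 263, 215, 182] [279, 281, 279, 279, 280, 282, 280, 280, 280, 278, 278, 280, 281, 279]
292 [217, 260, 287, 295, 287, 261, 215, 181] [280, 281, 279, 280, 279, 281, 280, 280, 280, 278, 277, 279, 279, 280]
293 [218, 261, 287, 294, 288, 262, 215, 182] [279, 281, 
[... 1707 characters left out ...]
, 160, 154, 159, 164] [283, 277, 262, 227, 190, 167, 161, 167, 186, 218, 249, 272, 278, 280]
309 [166, 168, 166, 163, 162, 166, 164, 170] [283, 280, 274, 258, 237, 220, 211, 216, 231, 249, 267, 277, 281, 282]
310 [170, 170, 171, 166, 165, 170, 169, 171] [283, 283, 280, 274, 265, 259, 254, 253, 264, 271, 277, 280, 281, 281]
311 [173, 171, 172, 171, 171, 175, 174, 177] [281, 284, 280, 281, 277, 273, 273, 274, 275, 279, 281, 280, 284, 282]
[[0.58, -0.244, 0.155], [0.58, -0.244, 0.148], [0.581, -0.243, 0.139], [0.581, -0.243, 0.131], [0.581, -0.244, 0.126], [0.581, -0.245, 0.118], [0.581, -0.246, 0.111], [0.581, -0.244, 0.1], [0.581, -0.244, 0.092], [0.583, -0.231, 0.06], [0.584, -0.229, 0.048]]
```

The tip and socket agree to about 1 mm in relative terms. I lower in stages, reading the force.

```bash
python3 -m crank '[15,1,0,-5,0,0,0, 15,1,0,-10,0,0,0, 15,1,0,-14,0,0,0, 15,1,0,-18,0,0,0,15,1,0,-21,0,0,0,15,1,0,-24,0,0,0,15,1,0,-24,0,0,0]'; python3 -m crank '[15,0,0,-4,0,0,0, 15,0,0,-8,0,0,0, 15,0,0,-12,0,0,0, 15,0,0,-15,0,0,0, 15,0,0,-18,0,0,0, 15,0,0,-18,0,0,0, 15,0,0,-18,0,0,0]'
```

```text
time_s: 6.2
ee_pos: [0.5824, -0.2385, 0.1502]
tcp_rot: [[-0.038, 0.999, -0.001], [0.999, 0.038, 0.0], [0.0, -0.001, -1.0]]
ft_force: [-1.0, 1.0, -0.9]
gripper_width: 0.0192
grip_force: 30.0
time_s: 6.78
ee_pos: [0.5827, -0.2386, 0.1328]
tcp_rot: [[-0.038, 0.999, -0.0], [0.999, 0.038, 0.0], [0.0, -0.0, -1.0]]
ft_force: [0.5, 0.4, -0.6]
gripper_width: 0.0192
grip_force: 30.0
```

```bash
python3 -m crank '[15,0,0,-1,0,0,0, 15,0,0,-2,0,0,0, 15,0,0,-3,0,0,0, 15,0,0,-3,0,0,0]'
```

```text
time_s: 7.12
ee_pos: [0.5827, -0.2386, 0.1298]
tcp_rot: [[-0.038, 0.999, -0.0], [0.999, 0.038, 0.0], [0.0, -0.0, -1.0]]
ft_force: [-0.1, -0.2, -1.4]
gripper_width: 0.0193
grip_force: 30.0
```

```bash
for i in 1; do python3 -m crank '[15,0,0,-0.7,0,0,0, 15,0,0,-1.5,0,0,0, 15,0,0,-1.5,0,0,0]' | egrep 'ee_pos|ft'; python3 -m crank '[15,0,0,-0.7,0,0,0, 15,0,0,-1.5,0,0,0, 15,0,0,-1.5,0,0,0]' | egrep 'ee_pos|ft'; done
```

```text
ee_pos: [0.5827, -0.2386, 0.1283]
ft_force: [-0.5, -0.0, -0.8]
ee_pos: [0.5827, -0.2386, 0.1268]
ft_force: [-0.6, -0.1, -0.4]
```

```bash
python3 -m crank '[15,0,0,-1,0,0,0, 15,0,0,-2,0,0,0, 15,0,0,-3,0,0,0, 15,0,0,-4,0,0,0, 15,0,0,-5,0,0,0, 15,0,0,-5,0,0,0]' | egrep 'ee_pos|ft';  python3 -m crank '[15,0,0,-0.7,0,0,0, 15,0,0,-1.4,0,0,0, 15,0,0,-1.4,0,0,0]' | egrep 'ee_pos|ft'
```

```text
ee_pos: [0.5826, -0.2386, 0.1216]
ft_force: [-0.5, 0.1, -1.5]
ee_pos: [0.5827, -0.2386, 0.1204]
ft_force: [0.4, -1.2, -1.2]
```

```bash
python3 -m crank '[15,0,0,-0.5,0,0,0, 15,0,0,-1,0,0,0, 15,0,0,-1,0,0,0]' | egrep 'ee_pos|ft'
```

```text
ee_pos: [0.5827, -0.2386, 0.1194]
ft_force: [-0.4, -0.5, -0.5]
```

```bash
python3 -m crank '[15,0,0,-0.5,0,0,0, 15,0,0,-1,0,0,0, 15,0,0,-1,0,0,0]' | egrep 'ee_pos|ft'
```

```text
ee_pos: [0.5831, -0.2388, 0.119]
ft_force: [-0.5, 0.3, 3.9]
```

Contact at TCP z ≈ 0.119 puts the tip at about 0.027, so the depth is about 38 mm and the yellow post fits. I confirm the contact holds, then raise the rod.

```bash
python3 -m crank '[15,0,0,0,0,0,0, 15,0,0,0,0,0,0, 15,0,0,0,0,0,0]' | egrep 'time|ee_pos|ft';  python3 -m crank '[15,0,0,5,0,0,0, 15,0,0,15,0,0,0, 15,0,0,30,0,0,0, 15,0,0,50,0,0,0, 15,0,0,80,0,0,0, 15,0,0,112,0,0,0, 15,0,0,112,0,0,0]' | egrep 'ee_pos|ft'
```

```text
time_s: 9.12
ee_pos: [0.583, -0.2388, 0.119]
ft_force: [-0.6, 0.2, 5.6]
ee_pos: [0.5854, -0.2398, 0.2376]
ft_force: [1.3, 0.3, 1.3]
```

```bash
python3 -m crank '[15,0,35,0,0,0,0, 15,-20,70,0,0,0,0, 15,-45,100,0,0,0,0, 15,-70,130,0,0,0,0, 15,-95,160,0,0,0,0, 15,-118,190,0,0,0,0, 15,-118,214,0,0,0,0, 15,-118,214,-20,0,0,0, 15,-118,214,-40,0,0,0, 15,-118,214,-70,0,0,0]';  python3 -m crank '[15,0,0,-10,0,0,0, 15,0,0,-10,0,0,0, 15,0,0,-10,0,0,0]'
python3 - <<'E'
from h import *
from bench import imaging
from h import cloud
for n,b in (("side",(190,150,320,290)),):
    f=imaging.grab_frame(n);np.savez(f"/tmp/{n}2.npz",**f)
    x0,y0,x1,y1=b
    cv2.imwrite(f"pics/{n}2.png",cv2.cvtColor(cv2.resize(f["img"][y0:y1,x0:x1],None,fx=4,fy=4,interpolation=0),cv2.COLOR_RGB2BGR))
E
```

```text
time_s: 10.53
ee_pos: [0.4661, -0.0243, 0.1619]
tcp_rot: [[-0.039, 0.999, 0.005], [0.999, 0.039, -0.0], [-0.001, 0.005, -1.0]]
ft_force: [1.5, -0.2, -1.5]
gripper_width: 0.0197
grip_force: 30.0
time_s: 10.78
ee_pos: [0.4648, -0.0247, 0.151]
tcp_rot: [[-0.038, 0.999, -0.001], [0.999, 0.038, 0.0], [0.0, -0.001, -1.0]]
ft_force: [-0.6, -0.1, 0.0]
gripper_width: 0.0195
grip_force: 30.0
```

View pics/side2.png

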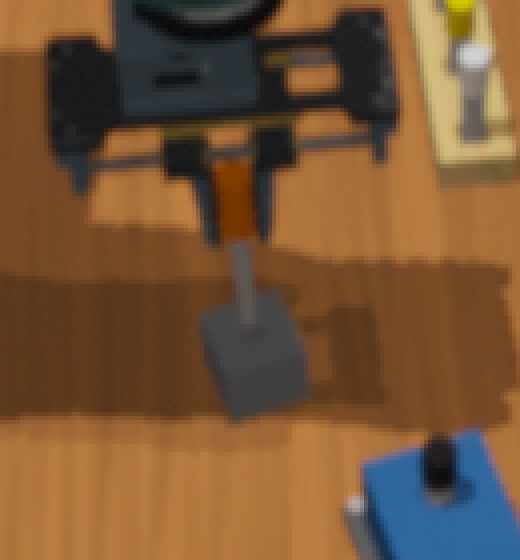

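The side view shows the rod hanging upright over the grey stand, its tip at crop (250,322) heading to the hole at about (254,332). That matches the original resting line, so I lower it gently.

```bash
python3 -m crank '[15,0,0,-4,0,0,0, 15,0,0,-8,0,0,0, 15,0,0,-12,0,0,0, 15,0,0,-16,0,0,0, 15,0,0,-18,0,0,0, 15,0,0,-18,0,0,0]'| egrep 'ee_pos|ft'
```

```text
ee_pos: [0.4645, -0.0246, 0.132]
ft_force: [0.5, -0.1, -0.9]
```

```bash
python3 -m crank '[15,0,0,-5,0,0,0, 15,0,0,-10,0,0,0, 15,0,0,-15,0,0,0, 15,0,0,-20,0,0,0, 15,0,0,-25,0,0,0, 15,0,0,-29,0,0,0, 15,0,0,-29,0,0,0]'| egrep 'ee_pos|ft';  python3 -m crank '[15,0,0,-1,0,0,0, 15,0,0,-2,0,0,0, 15,0,0,-2,0,0,0]'| egrep 'ee_pos|ft'
```

```text
ee_pos: [0.4644, -0.0246, 0.1026]
ft_force: [0.1, 0.5, -0.9]
ee_pos: [0.4647, -0.0246, 0.1015]
ft_force: [-0.1, 1.0, -1.3]
```

```bash
python3 -m crank '[15,0,0,-0.5,0,0,0, 15,0,0,-1,0,0,0, 15,0,0,-1,0,0,0]'| egrep 'ee_pos|ft'
```

```text
ee_pos: [0.4648, -0.0247, 0.1006]
ft_force: [-0.3, -0.1, -0.8]
```

```bash
python3 -m crank '[15,0,0,-0.5,0,0,0, 15,0,0,-0.8,0,0,0, 15,0,0,-0.8,0,0,0]'| egrep 'ee_pos|ft'
```

```text
ee_pos: [0.4649, -0.0246, 0.0999]
ft_force: [-0.6, 0.0, 1.4]
```

The rod is resting on the stand floor. I release it and rise.

```bash
python3 -m crank '[91,0,0,0,0,0,0, 91,0,0,0,0,0,0, 91,0,0,0,0,0,0, 91,0,0,0,0,0,0, 91,0,0,0,0,0,0, 91,0,0,0,0,0,0, 91,0,0,0,0,0,0, 91,0,0,0,0,0,0]'; python3 -m crank '[91,0,0,10,0,0,0, 91,0,0,30,0,0,0, 91,0,0,60,0,0,0, 91,0,0,90,0,0,0, 91,0,0,110,0,0,0, 91,146,100,110,0,0,0, 91,146,160,110,0,0,0, 91,146,220,110,0,0,0, 91,146,220,110,0,0,0, 91,146,220,110,0,0,0]'
```

```text
time_s: 13.33
ee_pos: [0.4648, -0.0246, 0.0997]
tcp_rot: [[-0.038, 0.999, 0.0], [0.999, 0.038, 0.0], [0.0, 0.0, -1.0]]
ft_force: [-1.0, -0.4, 0.2]
gripper_width: 0.0701
grip_force: 0.0
time_s: 14.17
ee_pos: [0.5838, 0.144, 0.2107]
tcp_rot: [[-0.038, 0.999, 0.001], [0.999, 0.038, 0.0], [0.0, 0.001, -1.0]]
ft_force: [-0.3, -0.4, -0.2]
gripper_width: 0.0911
grip_force: 0.0
```

```bash
python3 -m crank '[91,0,0,0,0,0,0, 91,0,0,0,0,0,0]' | egrep ee_pos
python3 - <<'E'
from h import *
from bench import imaging
f=imaging.grab_frame("top")
for c in [cloud(f)]:
    m=(c[...,2]>.125)&(c[...,2]<.16)&(abs(c[...,0]-.465)<.04)&(abs(c[...,1]+.025)<.04);P=c[m];print(len(P),P.mean(0) if len(P) else 0)
E
```

```text
ee_pos: [0.5835, 0.1437, 0.2102]
58 [ 0.4639531  -0.02450403  0.14185911]
```

```bash
python3 -m crank '[91,14,26,0,0,0,0, 91,28,52,0,0,0,0, 91,28,52,-30,0,0,0, 91,28,52,-60,0,0,0, 91,28,52,-80,0,0,0, 91,28,52,-80,0,0,0]' | egrep 'time|ee_pos|ft'; python3 -m crank '[91,0,0,-15,0,0,0, 91,0,0,-30,0,0,0, 91,0,0,-45,0,0,0, 91,0,0,-60,0,0,0, 91,0,0,-71,0,0,0, 91,0,0,-71,0,0,0, 91,0,0,-71,0,0,0]'
```

```text
time_s: 14.88
ee_pos: [0.6083, 0.1922, 0.1261]
ft_force: [-0.5, -0.0, -1.6]
time_s: 15.47
ee_pos: [0.6108, 0.194, 0.0581]
tcp_rot: [[-0.038, 0.999, -0.001], [0.999, 0.038, -0.0], [-0.0, -0.001, -1.0]]
ft_force: [0.7, -0.6, 0.8]
gripper_width: 0.0911
grip_force: 0.0
```

```bash
python3 -m crank '[91,0.5,2,0,0,0,0, 91,0.5,2,0,0,0,0, 15,0.5,2,0,0,0,0, 15,0.5,2,0,0,0,0, 15,0.5,2,0,0,0,0, 15,0.5,2,0,0,0,0, 15,0.5,2,0,0,0,0, 15,0.5,2,0,0,0,0, 15,0.5,2,0,0,0,0, 15,0.5,2,0,0,0,0]'|egrep 'ee_pos|width'; python3 -m crank '[15,0,0,0,0,0,0, 15,0,0,0,0,0,0, 15,0,0,0,0,0,0, 15,0,0,0,0,0,0, 15,0,0,0,0,0,0, 15,0,0,0,0,0,0, 15,0,0,0,0,0,0, 15,0,0,0,0,0,0]'; python3 -m crank '[15,0,0,6,0,0,0, 15,0,0,12,0,0,0, 15,0,0,25,0,0,0, 15,0,0,60,0,0,0, 15,0,0,100,0,0,0, 15,0,0,130,0,0,0, 15,0,0,130,0,0,0, 15,0,0,130,0,0,0]'|egrep 'ee_pos|ft|width'
```

```text
ee_pos: [0.6116, 0.1961, 0.0587]
gripper_width: 0.0407
time_s: 16.97
ee_pos: [0.6116, 0.1961, 0.0587]
tcp_rot: [[-0.038, 0.999, -0.0], [0.999, 0.038, -0.0], [-0.0, -0.0, -1.0]]
ft_force: [-0.8, 0.1, -0.4]
gripper_width: 0.0191
grip_force: 30.0
ee_pos: [0.6127, 0.1964, 0.1918]
ft_force: [-0.7, 0.6, -1.0]
gripper_width: 0.0191
```

```bash
python3 -m crank '[15,-5,-40,0,0,0,0, 15,-10,-80,0,0,0,0, 15,-15,-120,0,0,0,0, 15,-20,-160,0,0,0,0, 15,-25,-200,0,0,0,0, 15,-28.5,-240,0,0,0,0, 15,-28.5,-280,0,0,0,0, 15,-28.5,-320,0,0,0,0, 15,-28.5,-320,0,0,0,0, 15,-28.5,-320,0,0,0,0]'|egrep 'ee_pos|ft|width'; python3 -m crank '[15,0,-40,0,0,0,0, 15,0,-80,0,0,0,0, 15,0,-115,0,0,0,0, 15,0,-115,0,0,0,0, 15,0,-115,-20,0,0,0, 15,0,-115,-40,0,0,0, 15,0,-115,-55,0,0,0, 15,0,-115,-55,0,0,0, 15,0,-115,-55,0,0,0]'
python3 - <<'E'
from h import *
from bench import imaging
for n,b in (("side",(235,180,365,320)),):
    f=imaging.grab_frame(n);np.savez(f"/tmp/{n}3.npz",**f)
    x0,y0,x1,y1=b
    cv2.imwrite(f"pics/{n}3.png",cv2.cvtColor(cv2.resize(f["img"][y0:y1,x0:x1],None,fx=4,fy=4,interpolation=0),cv2.COLOR_RGB2BGR))
E
```

```text
ee_pos: [0.5822, -0.1255, 0.1878]
ft_force: [0.1, 1.2, -1.0]
gripper_width: 0.0194
time_s: 19.22
ee_pos: [0.5826, -0.2376, 0.1329]
tcp_rot: [[-0.039, 0.999, -0.002], [0.999, 0.039, 0.001], [0.001, -0.002, -1.0]]
ft_force: [0.3, -0.2, 0.3]
gripper_width: 0.0192
grip_force: 30.0
```

View pics/side3.png

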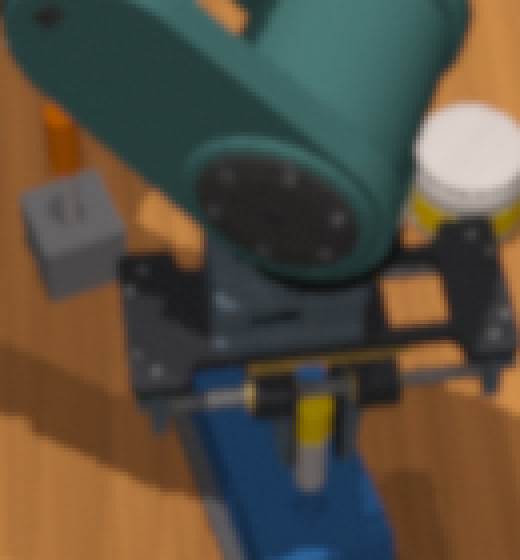

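The side view shows the yellow post upright, its foot at crop (310,487) directly above the socket. I lower slowly through the mouth.

```bash
python3 -m crank '[15,0,0,-5,0,0,0, 15,0,0,-10,0,0,0, 15,0,0,-14,0,0,0, 15,0,0,-14,0,0,0]'|egrep 'ee_pos|ft'; python3 -m crank '[15,0,0,-1.5,0,0,0, 15,0,0,-3,0,0,0, 15,0,0,-4.5,0,0,0, 15,0,0,-4.5,0,0,0]'|egrep 'ee_pos|ft'
```

```text
ee_pos: [0.5828, -0.2387, 0.119]
ft_force: [0.4, 0.7, -0.8]
ee_pos: [0.583, -0.2389, 0.115]
ft_force: [0.4, -0.7, -0.7]
```

```bash
python3 -m crank '[15,0,0,-1,0,0,0, 15,0,0,-2,0,0,0, 15,0,0,-2,0,0,0]'|egrep 'ee_pos|ft'
```

```text
ee_pos: [0.583, -0.2389, 0.1131]
ft_force: [0.1, -0.2, -1.6]
```

```bash
python3 -m crank '[15,0,0,-1,0,0,0, 15,0,0,-2,0,0,0, 15,0,0,-2,0,0,0]'|egrep 'ee_pos|ft'
```

```text
ee_pos: [0.583, -0.2388, 0.111]
ft_force: [-0.8, -0.7, -1.8]
```

```bash
python3 -m crank '[15,0,0,-1,0,0,0, 15,0,0,-1,0,0,0]'|egrep 'ee_pos|ft';python3 -m crank '[15,0,0,-1,0,0,0, 15,0,0,-1,0,0,0]'|egrep 'ee_pos|ft'
```

```text
ee_pos: [0.5831, -0.2389, 0.1101]
ft_force: [-0.1, -0.3, -0.6]
ee_pos: [0.5832, -0.239, 0.1092]
ft_force: [0.3, -0.4, -0.8]
```

```bash
python3 -m crank '[15,0,0,-1,0,0,0, 15,0,0,-1,0,0,0]'|egrep 'ee_pos|ft'
python3 - <<'E'
from bench import env
print(env.state()["ft_torque"])
E
```

```text
ee_pos: [0.5832, -0.239, 0.1082]
ft_force: [0.2, -1.1, -1.3]
[-0.40201071 -0.03336263  0.01249848]
```

```bash
python3 -m crank '[15,0,0,-1.5,0,0,0, 15,0,0,-3,0,0,0, 15,0,0,-4.5,0,0,0, 15,0,0,-6,0,0,0, 15,0,0,-6,0,0,0]'|egrep 'ee_pos|ft'
```

```text
ee_pos: [0.5831, -0.2389, 0.1019]
ft_force: [0.6, -2.1, -2.0]
```

```bash
python3 -m crank '[15,0,0,-2,0,0,0, 15,0,0,-4,0,0,0, 15,0,0,-6,0,0,0, 15,0,0,-8,0,0,0, 15,0,0,-8,0,0,0]'|egrep 'ee_pos|ft'
```

```text
ee_pos: [0.5831, -0.2389, 0.0938]
ft_force: [1.5, -2.3, -3.4]
```

```bash
python3 -m crank '[15,0,0,-2,0,0,0, 15,0,0,-4,0,0,0, 15,0,0,-6,0,0,0, 15,0,0,-8,0,0,0, 15,0,0,-8,0,0,0]'|egrep 'ee_pos|ft'
```

```text
ee_pos: [0.5831, -0.239, 0.0859]
ft_force: [2.0, -4.7, -2.5]
```

```bash
python3 -m crank '[15,0.2,-0.5,-1,0,0,0, 15,0.2,-0.5,-2,0,0,0, 15,0.2,-0.5,-4,0,0,0, 15,0.2,-0.5,-5.5,0,0,0, 15,0.2,-0.5,-5.5,0,0,0]'|egrep 'ee_pos|ft'
```

```text
ee_pos: [0.5831, -0.2393, 0.0803]
ft_force: [1.6, -1.6, -1.5]
```

```bash
python3 -m crank '[15,0,0,-1,0,0,0, 15,0,0,-1.5,0,0,0, 15,0,0,-1.5,0,0,0]'|egrep 'ee_pos|ft'
```

```text
ee_pos: [0.5832, -0.2393, 0.0791]
ft_force: [0.7, -1.8, -2.3]
```

```bash
python3 -m crank '[15,0,0,-0.5,0,0,0, 15,0,0,-1,0,0,0, 15,0,0,-1,0,0,0]'|egrep 'ee_pos|ft'
```

```text
ee_pos: [0.5833, -0.2393, 0.0782]
ft_force: [0.4, -0.8, -1.2]
```

```bash
python3 -m crank '[15,0,0,-0.5,0,0,0, 15,0,0,-0.8,0,0,0, 15,0,0,-0.8,0,0,0]'|egrep 'ee_pos|ft'
```

```text
ee_pos: [0.5834, -0.2394, 0.0778]
ft_force: [-1.1, 0.6, 5.1]
```

```bash
python3 -m crank '[15,0,0,-0.3,0,0,0, 15,0,0,-0.4,0,0,0, 15,0,0,-0.4,0,0,0]'|egrep 'ee_pos|ft'
```

```text
ee_pos: [0.5836, -0.2395, 0.0777]
ft_force: [-1.4, -0.7, 9.8]
```

It seats exactly at the predicted height (TCP 77.8 mm). I release and withdraw.

```bash
python3 -m crank '[15,0,0,0.5,0,0,0, 70,0,0,0.5,0,0,0, 70,0,0,0.5,0,0,0, 70,0,0,0.5,0,0,0, 70,0,0,0.5,0,0,0, 70,0,0,0.5,0,0,0, 70,0,0,0.5,0,0,0, 70,0,0,0.5,0,0,0, 70,0,0,0.5,0,0,0]'|egrep 'ee_pos|ft|width'; python3 -m crank '[70,0,0,10,0,0,0, 70,0,0,30,0,0,0, 70,0,0,60,0,0,0, 70,0,0,100,0,0,0, 70,0,0,140,0,0,0, 70,-40,140,150,0,0,0, 70,-40,170,150,0,0,0, 70,-40,210,150,0,0,0, 70,-40,250,150,0,0,0, 70,-40,290,150,0,0,0]'|egrep 'time|ee_pos|ft|width'
```

```text
ee_pos: [0.5833, -0.2394, 0.0775]
ft_force: [1.3, -0.7, -1.2]
gripper_width: 0.0688
time_s: 25.18
ee_pos: [0.5487, -0.033, 0.2272]
ft_force: [0.5, 0.9, 0.8]
gripper_width: 0.0704
```

```bash
python3 -m crank '[70,-40,200,0,0,0,0, 70,-40,200,0,0,0,0, 70,-40,200,0,0,0,0, 70,-40,200,0,0,0,0, 70,-40,200,0,0,0,0, 70,-40,200,0,0,0,0]'|egrep 'time|ee_pos'
python3 - <<'E'
from h import *
from bench import imaging
for n in("top","side"):
    f=imaging.grab_frame(n);c=cloud(f)
    for nm,x,y,z0 in (("fixed",.563,-.157,.1),("yellow",.583,-.239,.085),("rod",.465,-.025,.13),("red",.609,.256,.07),("white",.613,.136,.09)):
        m=(c[...,2]>z0)&(c[...,2]<z0+.06)&(abs(c[...,0]-x)<.025)&(abs(c[...,1]-y)<.025);P=c[m]
        print(n,nm,len(P),np.median(P,0).round(4) if len(P) else "")
    if n=="side": cv2.imwrite("pics/end.png",cv2.cvtColor(cv2.resize(f["img"][120:350,200:370],None,fx=2.5,fy=2.5),cv2.COLOR_RGB2BGR))
E
```

```text
time_s: 25.68
ee_pos: [0.5082, 0.17, 0.2269]
top fixed 53 [ 0.5621 -0.1567  0.1094]
top yellow 70 [ 0.5807 -0.2367  0.1078]
top rod 56 [ 0.4642 -0.0245  0.1427]
top red 0 
top white 54 [0.6133 0.1375 0.1007]
side fixed 74 [ 0.5635 -0.1611  0.108 ]
side yellow 116 [ 0.5827 -0.2438  0.1065]
side rod 67 [ 0.4658 -0.0296  0.1401]
side red 51 [0.609  0.2521 0.0777]
side white 55 [0.614  0.1316 0.0982]
```

View pics/end.png

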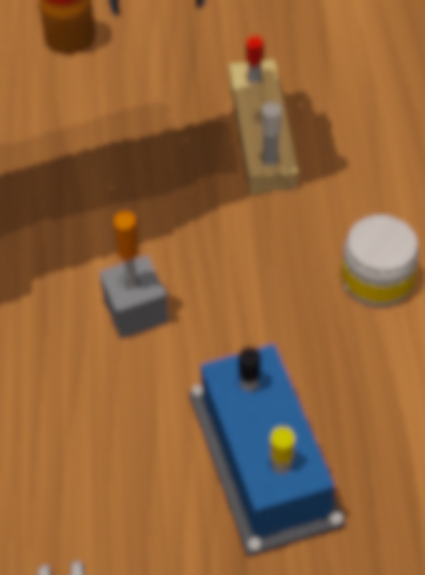

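The final picture shows the yellow post upright at (283,445), level with the black cap at (250,365). The rod is back in its stand at (127,250), and the red and white posts are still in the rack.

```bash
python3 -c "
from bench import env
print(env.hand_in())"
```

```text
the job is handed in; nothing more can be done
None
```

The rod felt a socket depth of about 38 mm and is back in its stand. The yellow post is fitted fully home, level with the black-capped post to within about 2 mm by camera, and the job is handed in.

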